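# Press the wreath flowers home along the arc

### The job

Six wooden flowers stand a little proud of the round wooden disc, in an arc from the largest to the smallest. Trace the arc with your fingertips from the largest flower round to the smallest, gently pressing each one down in turn until it sits flat on the disc, and keep your fingertips within a hand's breadth (about 8 cm) of the disc from the first flower until the last is home. Only press: do not pull or lift any flower, leave the spool, the pot and everything else on the table where it is, and take your hand clear when done.

Things in the scene. Friction and masses are not known exactly. Their poses are not given: they have to be found in the camera images.
- disc: fixed round wooden disc, 270 mm across, top face 18 mm above the table, turned any way. Origin: centre of its underside, z up. Six round ivory wooden flowers stand on it in an open arc of 100 mm radius about its centre, shrinking from one end to the other: flower k (1 largest, 6 smallest) is at -100 + 40(k-1) degrees from the disc's x axis, counter-clockwise from above.
- flower1_top (a point): middle of the top of the largest flower (48 mm across, petal plate 7 mm thick plus a flat 3 mm boss in the middle). It rides with the flower: 28 mm above the table when the flower is home, 33 to 36 mm at the start.
- flower2_top (a point): middle of the top of the second largest flower (43 mm across, petal plate 7 mm thick plus a flat 3 mm boss in the middle). It rides with the flower: 28 mm above the table when the flower is home, 33 to 36 mm at the start.
- flower3_top (a point): middle of the top of the third largest flower (38 mm across, petal plate 7 mm thick plus a flat 3 mm boss in the middle). It rides with the flower: 28 mm above the table when the flower is home, 33 to 36 mm at the start.
- flower4_top (a point): middle of the top of the fourth (third smallest) flower (33 mm across, petal plate 7 mm thick plus a flat 3 mm boss in the middle). It rides with the flower: 28 mm above the table when the flower is home, 33 to 36 mm at the start.
- flower5_top (a point): middle of the top of the fifth (second smallest) flower (28 mm across, petal plate 7 mm thick plus a flat 3 mm boss in the middle). It rides with the flower: 28 mm above the table when the flower is home, 33 to 36 mm at the start.
- flower6_top (a point): middle of the top of the smallest flower (23 mm across, petal plate 7 mm thick plus a flat 3 mm boss in the middle). It rides with the flower: 28 mm above the table when the flower is home, 33 to 36 mm at the start.
- flower1 (a joint): how far the largest flower is pressed down on its dowel, m: about 0 to 0.003 at the start, 0.008 fully home with its plate flat on the disc (a hard stop). It moves straight down only, needs about 3 N plus 15 N per m/s, and stays where it is left; negative means pulled up.
- flower2 (a joint): how far the second largest flower is pressed down on its dowel, m: about 0 to 0.003 at the start, 0.008 fully home with its plate flat on the disc (a hard stop). It moves straight down only, needs about 3 N plus 15 N per m/s, and stays where it is left; negative means pulled up.
- flower3 (a joint): how far the third largest flower is pressed down on its dowel, m: about 0 to 0.003 at the start, 0.008 fully home with its plate flat on the disc (a hard stop). It moves straight down only, needs about 3 N plus 15 N per m/s, and stays where it is left; negative means pulled up.
- flower4 (a joint): how far the fourth (third smallest) flower is pressed down on its dowel, m: about 0 to 0.003 at the start, 0.008 fully home with its plate flat on the disc (a hard stop). It moves straight down only, needs about 3 N plus 15 N per m/s, and stays where it is left; negative means pulled up.
- flower5 (a joint): how far the fifth (second smallest) flower is pressed down on its dowel, m: about 0 to 0.003 at the start, 0.008 fully home with its plate flat on the disc (a hard stop). It moves straight down only, needs about 3 N plus 15 N per m/s, and stays where it is left; negative means pulled up.
- flower6 (a joint): how far the smallest flower is pressed down on its dowel, m: about 0 to 0.003 at the start, 0.008 fully home with its plate flat on the disc (a hard stop). It moves straight down only, needs about 3 N plus 15 N per m/s, and stays where it is left; negative means pulled up.
- spool: turned wooden spool, 40 mm across, 42 mm tall, loose, standing near the middle of the disc. Origin: centre of its underside. To be left alone.
- pot: small terracotta pot, 40 mm across, 36 mm tall, loose, standing on the disc in the gap of the arc. Origin: centre of its underside. To be left alone.
- gluegun: black glue gun lying on the table left of the disc (as the robot sees it), about 250 x 130 mm, 36 mm high, loose. Origin: under the middle of its barrel. To be left alone.
- stemblock: wooden stem stand beyond the disc, 90 x 130 mm, 80 mm tall with two posts, loose. Origin: centre of its underside. To be left alone.
- brush: hand brush lying on the table right of the disc, loose. Origin on its underside. To be left alone.
- jar: glass jar with steel lid, 60 mm across, 70 mm tall, right of the disc, loose. Origin: centre of its underside. To be left alone.
- mug: white mug, 80 mm across, 90 mm tall, left of the disc, loose. Origin: centre of its underside. To be left alone.

How it is judged:
By the outcome, as a careful person would: the job done as asked, in the order asked, and still so for the second after the job is handed in, with the robot touching nothing.
It also fails if it takes over 53 s, if anything falls off the work surface, if the arm or the gripper's body presses on something with over 40 N, if the wrist force passes 120 N, or if a joint passes its speed limit or range.

### The arm

A 6-joint arm with a two-finger parallel gripper is mounted at the origin on the work surface. World frame = base frame: x ahead of the robot, y to its left, z up, the work surface at z = 0. Lengths are in m, angles in rad, forces in N, time in s.
With the tool pointing down it reaches from about 0.35 to 0.775 m from the base axis. Payload 7.3 kg.
Tool frame: the origin (TCP) lies at the very end of the fingers, on their centre line; the grasp point (between the pads) lies 19 mm behind it; z points along the fingers, y is the line along which they close (so a half turn about z gives the same grasp; the last joint's range is limited). The gripper opens to 92 mm and grips with 3 to 60 N. Pads are 19 mm wide; open, the fingers measure 130 mm over their backs; the gripper's body (75 mm by 190 mm) begins 47 mm behind the grasp point.
Start: joints at [1.072, 0.342, 1.524, -0, 1.275, -0.146], TCP at [0.181, 0.493, 0.227] pointing down, gripper open.
Joint ranges: [-2.53, 2.53], [-0.77, 2.02], [0.04, 2.7], [-1, 4.14], [0.28, 2.66], [-3.11, 3.11]. Speed limits (rad/s): [2.57, 2.57, 3.14, 3.14, 3.14, 3.14].

### API

Orientations are given as [roll, pitch, yaw] about the fixed x, y, z axes, in that order (R = Rz(yaw) Ry(pitch) Rx(roll)).
In Python, from cell import robot gives the robot as it stands. The module is installed in compiled form; this text tells all that it offers.
- The arm moves only by the tool arm_command, never from a script. Its argument "moves" is a list of rows, each a list of 3 entries, a list of its own where there are three numbers: the shift along the tool's x, y, z in m, then the turn, a rotation vector about the tool's x, y, z in rad, then the finger opening in m, from 0 to 0.0918. In form: [[[dx, dy, dz], [ax, ay, az], claw], ...]. A call has exactly 5 rows; each row is the pose to reach, as a shift and turn from the pose commanded when the call began, along the tool's axes at that moment; what a row does not reach only later rows make up. A row lasts 1/10 s, in which the tool goes at most 50 mm and 8.59 degrees, less where a joint would pass 70% of its speed; a pose out of reach is approached as far as the arm can. A call with a gripper value outside its range is refused whole. The fingers move at their own pace and stop on an object; "squeeze" is the grip in N (left out, the last holds). Time passes only in rows, so rows that repeat a pose let the fingers close, or fill a call up. It gives the time, the measured TCP pose, the force, the opening and the grip force at its end, in the units of the state.
- robot.observe(): the state, without advancing time (a new reading comes with each control period).
- robot.read_camera(name): name is "side" or "top"; returns the picture (384x512x3 uint8, red, green, blue); there is no depth.
- robot.camera_model(name): a dict with "fx", "fy", "cx", "cy" (pixels), "k1" (the pictures are not rectified: a ray, as slopes to the right and down, at radius r is drawn at 1 + k1 r^2 times it, then the intrinsics apply), "R" (3x3) and "t" (3): a world point X has camera coordinates R X + t. Camera axes: x right, y down, z forward; pixel columns grow to the right and rows downward; lengths in m; the calibration is good to about 2 mm. A picture is of the moment at which its call begins. camera_model takes no time and is no camera call.
- robot.hand_in(): hands the job in; it is judged then, once.
The state is a dict: "time": time; "qpos": joint angles; "qvel": joint speeds; "joint_efforts": joint torques, N m; "tool_pos": TCP position; "tool_rot": TCP orientation; "contact_force": force on the tool from outside, world axes, zero at the start; "torque": the same for the moment, N m; "opening": finger opening in m; "grip_force": force on a finger pad.
Only numpy, scipy, OpenCV 4.12 (cv2) and the standard library are available. Lean on these libraries where they do the work, as an engineer would, in place of code of your own. Each camera call takes 0.05 s, during which the arm holds its last target. There are 200 camera calls.

## Working session

There is one attempt and no reset: what is moved stays moved. The work goes in short steps, Python scripts to look and compute and a tool call to move; the robot and the scene stay as the last step left them, time stands still between calls to the robot, and variables do not carry over. Pictures are saved under pics/ and viewed, at most 10 in all, crops included, and the job is handed in when it is done.

Besides the shell and the picture viewer there is one more tool, called after ">>>" as name(argument=value, ...), one argument or row to a line, values as JSON. arm_command: Moves the arm, as the interface text tells. Its arguments: {"type":"object","properties":{"moves":{"type":"array"},"squeeze":{"type":"number"}},"required":["moves"]}

```bash
mkdir -p pics
python3 - <<'E'
from cell import robot
import cv2
for n in ("top","side"):
    im=robot.read_camera(n); cv2.imwrite(f"pics/{n}0.png",im[:,:,::-1])
    m=robot.camera_model(n); print(n,{k:(v.tolist() if hasattr(v,'tolist') else v) for k,v in m.items()})
s=robot.observe(); print(s)
E
```

```text
top {'fx': 380.3226170461518, 'fy': 380.3226170461518, 'cx': 250.7541074482273, 'cy': 198.9577558051273, 'k1': -0.12551041041954808, 'R': [[-0.050800589670589945, -0.9986984000071022, -0.004561349841297964], [-0.9764442663536782, 0.05062656668380726, -0.20974638364185658], [0.20970430323230663, -0.006201336070911408, -0.977745185944062]], 't': [0.046225269444736324, 0.5936280861268904, 1.013082932970115]}
side {'fx': 346.62982538944726, 'fy': 346.62982538944726, 'cx': 257.2817902670078, 'cy': 191.41811241012252, 'k1': 0.018548895100147015, 'R': [[0.8105526325773577, -0.5856256580465623, -0.006857000761707343], [-0.37988857639665713, -0.5168131240747877, -0.7671954537843528], [0.44574555448735154, 0.6244571910240033, -0.6413767358060117]], 't': [-0.4808881707537773, 0.288580868776839, 0.6465223906726282]}
{'time': 0.1, 'qpos': array([ 1.07200024e+00,  3.42660210e-01,  1.52489656e+00, -3.66132040e-06,
        1.27539923e+00, -1.45980544e-01]), 'qvel': array([ 0.00049233, -0.00114811, -0.00412108,  0.00038686,  0.00127471,
       -0.00011692]), 'joint_efforts': array([ 8.01401347e-04, -4.32008493e+01, -2.44692421e+01,  7.18557788e-02,
        5.27309580e-02, -7.23418270e-05]), 'tool_pos': array([0.18120973, 0.49236055, 0.22611944]), 'tool_rot': array([-3.14024330e+00, -1.94851298e-04,  2.78877805e+00]), 'contact_force': array([0.10753488, 0.09524657, 0.03543302]), 'torque': array([-0.04517144,  0.01339066, -0.01210323]), 'grip_force': 0.0, 'opening': 0.09177165280344272}
```

View pics/top0.png

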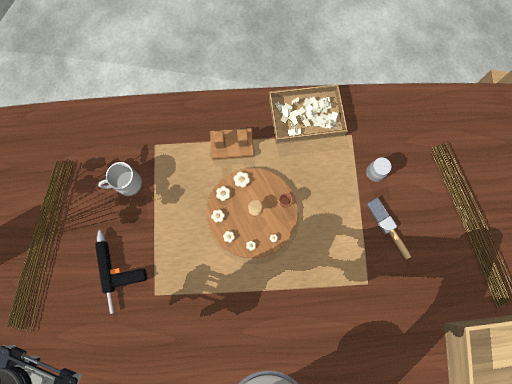

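View pics/side0.png

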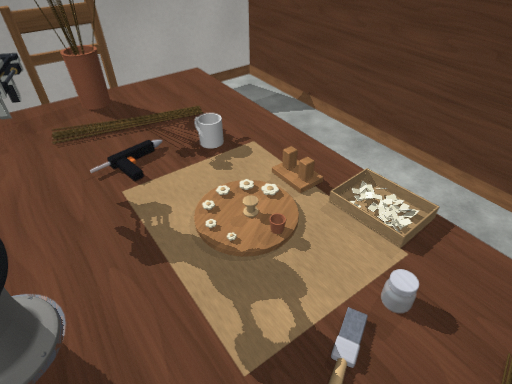

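The top view shows the flowers from largest to smallest at about (242,180), (223,193), (218,215), (229,237), (251,245) and (274,238). The spool is at (255,208), the pot at (287,200) and the disc centre near (253,212). The side view shows the same layout, with flower 1 at (269,189) and flower 6 at (232,237).

```bash
cat > h.py <<'E'
import cv2, numpy as np
from cell import robot
def ray(n,p,z):
    m=robot.camera_model(n);K=np.array([[m['fx'],0,m['cx']],[0,m['fy'],m['cy']],[0,0,1]])
    u=cv2.undistortPoints(np.array([[p]],float),K,np.array([m['k1'],0,0,0,0]),None)[0,0] if 0 else cv2.undistortPoints(np.array([[p]],float),K,np.array([m['k1'],0,0,0]))[0,0]
    R=np.array(m['R']);c=-R.T@np.array(m['t']);d=R.T@np.array([u[0],u[1],1])
    return c+d*(z-c[2])/d[2]
E
sed -i "s/np.array(\[m\['k1'\],0,0,0,0\]),None)\[0,0\] if 0 else.*/np.array([m['k1'],0,0,0]))[0,0]/" h.py
python3 - <<'E'
from h import *
guess={'top':[(242,180),(223,193),(218,215),(229,237),(251,245),(274,238)],'side':[(269,189),(246,184),(223,190),(208,205),(211,224),(232,237)]}
ang=np.radians(-100+40*np.arange(6))
for n in guess:
    im=cv2.imread(f"pics/{n}0.png");hsv=cv2.cvtColor(im,cv2.COLOR_BGR2HSV)
    m=((hsv[...,1]<110)&(hsv[...,2]>120)).astype(np.uint8)
    k,l,st,ce=cv2.connectedComponentsWithStats(m)
    P=[]
    for g in guess[n]:
        ok=[i for i in range(1,k) if 8<st[i,4]<600]
        i=min(ok,key=lambda i:np.hypot(*(ce[i]-g)))
        p=ray(n,ce[i],.031);P.append(p[:2]);print(n,g,ce[i].round(1),st[i,4],p.round(4))
    P=np.array(P);A=0.1*np.c_[np.cos(ang),np.sin(ang)]
    H=(A-A.mean(0)).T@(P-P.mean(0));th=np.arctan2(H[0,1]-H[1,0],H[0,0]+H[1,1])
    R=np.array([[np.cos(th),-np.sin(th)],[np.sin(th),np.cos(th)]]);c=P.mean(0)-R@A.mean(0)
    F=A@R.T+c;print('fit c',c.round(4),'th',th,'res mm',(1e3*(F-P)).round(1).tolist());print(F.round(4).tolist())
print('spool',ray('top',(255,208),.06),'pot',ray('top',(287,200),.05),'stem',[ray('top',p,.08).round(3) for p in((213,138),(232,135),(250,130))])
E
```

```text
top (242, 180) [241.2 179. ] 211 [0.6636 0.0407 0.031 ]
top (223, 193) [222.6 193. ] 170 [0.6243 0.0969 0.031 ]
top (218, 215) [217.6 215.6] 142 [0.558  0.1139 0.031 ]
top (229, 237) [228.4 236.3] 113 [0.4963 0.0848 0.031 ]
top (251, 245) [250.5 245.3] 85 [0.4673 0.023  0.031 ]
top (274, 238) [273.2 237.7] 60 [ 0.4856 -0.0429  0.031 ]
fit c [0.5672 0.0145] th 2.010837874962452 res mm [[0.1, 0.1], [-0.1, -0.2], [0.1, 0.3], [-0.1, 0.2], [0.2, -0.1], [-0.2, -0.2]]
[[0.6637, 0.0408], [0.6242, 0.0967], [0.5581, 0.1141], [0.4962, 0.085], [0.4675, 0.0229], [0.4855, -0.0431]]
side (269, 189) [250.  200.3] 129 [0.5926 0.0315 0.031 ]
side (246, 184) [250.  200.3] 129 [0.5926 0.0315 0.031 ]
side (223, 190) [207.8 204.1] 100 [0.4959 0.0843 0.031 ]
side (208, 205) [207.8 204.1] 100 [0.4959 0.0843 0.031 ]
side (211, 224) [210.2 222.8] 85 [0.4668 0.0209 0.031 ]
side (232, 237) [231.1 235.8] 69 [ 0.4849 -0.0455  0.031 ]
fit c [ 0.5376 -0.0045] th 1.9644006342794371 res mm [[42.7, -14.2], [5.8, 43.4], [37.3, 11.1], [-25.9, -15.1], [-28.3, -12.4], [-31.6, -12.8]]
[[0.6352, 0.0172], [0.5984, 0.0749], [0.5331, 0.0954], [0.47, 0.0692], [0.4384, 0.0085], [0.4533, -0.0583]]
spool [0.56917588 0.00505545 0.06      ] pot [ 0.58959224 -0.08791359  0.05      ] stem [array([0.778, 0.116, 0.08 ]), array([0.784, 0.061, 0.08 ]), array([0.797, 0.008, 0.08 ])]
```

>>> arm_command(
  moves=[
    [[0,0,0],[0,0,-0.12],0.0],
    [[0,0,0],[0,0,-0.24],0.0],
    [[0,0,0],[0,0,-0.352],0.0],
    [[0,0,0],[0,0,-0.352],0.0],
    [[0,0,0],[0,0,-0.352],0.0],
  ],
  squeeze=10,
)

```text
time: 0.6
tool_pos: [0.1813, 0.4926, 0.2265]
tool_rot: [-3.141, -0.0, 3.138]
contact_force: [0.2, 0.1, -0.5]
opening: 0.0566
grip_force: 0.0
```

>>> arm_command(
  moves=[
    [[-0.032,-0.03,0],[0,0,0],0.0],
    [[-0.064,-0.06,0],[0,0,0],0.0],
    [[-0.096,-0.09,0],[0,0,0],0.0],
    [[-0.128,-0.12,0],[0,0,0],0.0],
    [[-0.16,-0.15,0],[0,0,0],0.0],
  ],
)

```text
time: 1.1
tool_pos: [0.3423, 0.3413, 0.2268]
tool_rot: [3.141, 0.0, 3.138]
contact_force: [1.3, 0.4, -0.1]
opening: 0.0165
grip_force: 0.0
```

>>> arm_command(
  moves=[
    [[-0.032,-0.03,0],[0,0,0],0.0],
    [[-0.064,-0.06,0],[0,0,0],0.0],
    [[-0.096,-0.09,0],[0,0,0],0.0],
    [[-0.128,-0.12,0],[0,0,0],0.0],
    [[-0.16,-0.15,0],[0,0,0],0.0],
  ],
)

```text
time: 1.6
tool_pos: [0.5022, 0.191, 0.2267]
tool_rot: [3.141, 0.0, 3.138]
contact_force: [-0.5, 1.2, 0.4]
opening: 0.0004
grip_force: 0.0
```

>>> arm_command(
  moves=[
    [[-0.032,-0.03,0],[0,0,0],0.0],
    [[-0.064,-0.06,0],[0,0,0],0.0],
    [[-0.096,-0.09,0],[0,0,0],0.0],
    [[-0.128,-0.12,0],[0,0,0],0.0],
    [[-0.16,-0.15,0],[0,0,0],0.0],
  ],
)

```text
time: 2.1
tool_pos: [0.6621, 0.0409, 0.2265]
tool_rot: [3.141, -0.0, 3.138]
contact_force: [-0.1, 0.9, 0.6]
opening: 0.0002
grip_force: 0.0
```

>>> arm_command(
  moves=[
    [[-0.001,-0.001,0.045],[0,0,0.003],0.0],
    [[-0.001,-0.001,0.09],[0,0,0.003],0.0],
    [[-0.001,-0.001,0.135],[0,0,0.003],0.0],
    [[-0.001,-0.001,0.165],[0,0,0.003],0.0],
    [[-0.001,-0.001,0.181],[0,0,0.003],0.0],
  ],
)

```text
time: 2.6
tool_pos: [0.66, 0.0413, 0.0417]
tool_rot: [3.141, -0.006, 3.135]
contact_force: [0.6, -0.1, -0.6]
opening: 0.0005
grip_force: 0.0
```

>>> arm_command(
  moves=[
    [[0,0,0.004],[0,0,0],0.0],
    [[0,0,0.008],[0,0,0],0.0],
    [[0,0,0.011],[0,0,0],0.0],
    [[0,0,0.013],[0,0,0],0.0],
    [[0,0,0.015],[0,0,0],0.0],
  ],
)

```text
time: 3.1
tool_pos: [0.6628, 0.0413, 0.0321]
tool_rot: [-3.142, 0.002, 3.138]
contact_force: [-0.1, 0.2, 3.6]
opening: 0.0005
grip_force: 1.6
```

Run:
```python
from h import *
cv2.imwrite("pics/s1.png",cv2.resize(robot.read_camera("side")[140:290,150:350,::-1],None,fx=4,fy=4))
s=robot.observe();print(s['tool_pos'],s['contact_force'])
```

```text
[0.66281947 0.04131633 0.03160207] [ 0.95630557 -0.16388547  2.25925735]
```

View pics/s1.png

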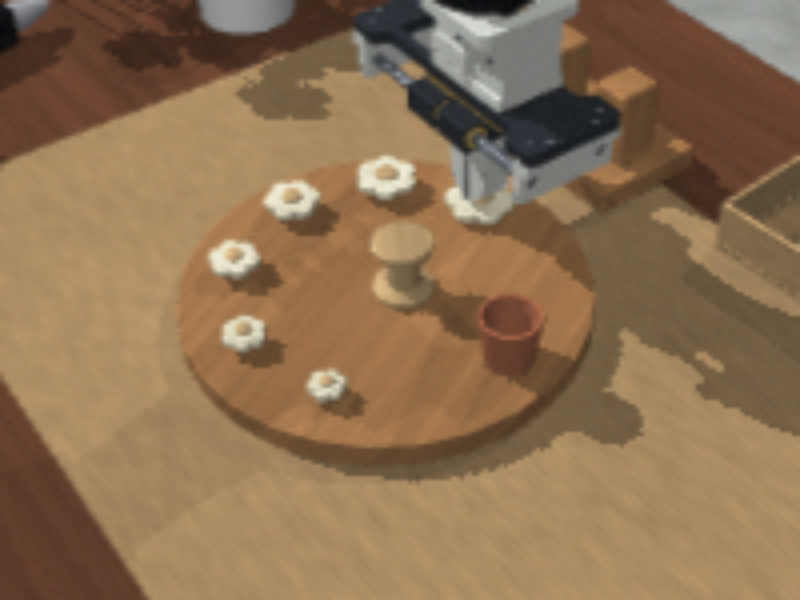

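The closed fingertips stand on flower 1 (crop 480,195), the wrist clears the stem stand, and the reading is about 3 N. I'll press on to the stop.

>>> arm_command(
  moves=[
    [[0,0,0.002],[0,0,0],0.0],
    [[0,0,0.003],[0,0,0],0.0],
    [[0,0,0.004],[0,0,0],0.0],
    [[0,0,0.004],[0,0,0],0.0],
    [[0,0,0.004],[0,0,0],0.0],
  ],
)

```text
time: 3.65
tool_pos: [0.6628, 0.0413, 0.0282]
tool_rot: [-3.142, 0.002, 3.138]
contact_force: [-0.7, -0.3, 8.8]
opening: 0.0002
grip_force: 4.5
```

>>> arm_command(
  moves=[
    [[0,0,0.001],[0,0,0],0.0],
    [[0,0,0.001],[0,0,0],0.0],
    [[0,0,0.001],[0,0,0],0.0],
    [[0,0,0.001],[0,0,0],0.0],
    [[0,0,0.001],[0,0,0],0.0],
  ],
)

```text
time: 4.15
tool_pos: [0.6629, 0.0413, 0.028]
tool_rot: [-3.142, 0.003, 3.138]
contact_force: [-2.0, 0.7, 13.8]
opening: 0.0004
grip_force: 7.1
```

>>> arm_command(
  moves=[
    [[0,0,-0.008],[0,0,0],0.0],
    [[0,0,-0.019],[0,0,0],0.0],
    [[0.013,0.018,-0.019],[0,0,0],0.0],
    [[0.028,0.039,-0.019],[0,0,0],0.0],
    [[0.039,0.055,-0.019],[0,0,0],0.0],
  ],
)

```text
time: 4.65
tool_pos: [0.6222, 0.0974, 0.0448]
tool_rot: [3.141, -0.001, 3.138]
contact_force: [-0.1, -0.3, -0.0]
opening: 0.0007
grip_force: 0.0
```

>>> arm_command(
  moves=[
    [[0,0,0],[0,0,0],0.0],
    [[0,0,0.004],[0,0,0],0.0],
    [[0,0,0.007],[0,0,0],0.0],
    [[0,0,0.01],[0,0,0],0.0],
    [[0,0,0.012],[0,0,0],0.0],
  ],
)

```text
time: 5.15
tool_pos: [0.6237, 0.0957, 0.0325]
tool_rot: [-3.141, 0.0, 3.137]
contact_force: [-0.4, -1.0, 3.5]
opening: 0.0005
grip_force: 1.5
```

>>> arm_command(
  moves=[
    [[0,0,0.002],[0,0,0],0.0],
    [[0,0,0.004],[0,0,0],0.0],
    [[0,0,0.006],[0,0,0],0.0],
    [[0,0,0.007],[0,0,0],0.0],
    [[0,0,0.007],[0,0,0],0.0],
  ],
)

```text
time: 5.65
tool_pos: [0.6238, 0.0959, 0.0279]
tool_rot: [-3.141, 0.002, 3.138]
contact_force: [-4.2, -3.6, 15.6]
opening: 0.0006
grip_force: 8.0
```

>>> arm_command(
  moves=[
    [[0,0,-0.008],[0,0,0],0.0],
    [[0,0,-0.019],[0,0,0],0.0],
    [[0.02,0.005,-0.019],[0,0,0],0.0],
    [[0.046,0.012,-0.019],[0,0,0],0.0],
    [[0.066,0.017,-0.019],[0,0,0],0.0],
  ],
)

```text
time: 6.15
tool_pos: [0.5559, 0.1142, 0.0448]
tool_rot: [3.141, -0.001, 3.138]
contact_force: [-0.2, -0.0, -0.7]
opening: 0.0003
grip_force: 0.0
```

>>> arm_command(
  moves=[
    [[0,0,0],[0,0,0],0.0],
    [[0,0,0.004],[0,0,0],0.0],
    [[0,0,0.007],[0,0,0],0.0],
    [[0,0,0.01],[0,0,0],0.0],
    [[0,0,0.012],[0,0,0],0.0],
  ],
)

```text
time: 6.65
tool_pos: [0.5582, 0.1135, 0.0325]
tool_rot: [3.141, 0.001, 3.137]
contact_force: [0.2, 0.1, 3.1]
opening: 0.0001
grip_force: 1.5
```

>>> arm_command(
  moves=[
    [[0,0,0.002],[0,0,0],0.0],
    [[0,0,0.004],[0,0,0],0.0],
    [[0,0,0.006],[0,0,0],0.0],
    [[0,0,0.007],[0,0,0],0.0],
    [[0,0,0.007],[0,0,0],0.0],
  ],
)

```text
time: 7.15
tool_pos: [0.5584, 0.1136, 0.0278]
tool_rot: [-3.142, 0.003, 3.138]
contact_force: [-2.8, -2.3, 17.9]
opening: 0.0002
grip_force: 8.6
```

>>> arm_command(
  moves=[
    [[0,0,-0.008],[0,0,0],0.0],
    [[0,0,-0.019],[0,0,0],0.0],
    [[0.019,-0.009,-0.019],[0,0,0],0.0],
    [[0.043,-0.02,-0.019],[0,0,0],0.0],
    [[0.062,-0.029,-0.019],[0,0,0],0.0],
  ],
)

```text
time: 7.65
tool_pos: [0.4936, 0.0847, 0.0447]
tool_rot: [3.141, -0.001, 3.138]
contact_force: [-0.2, -0.9, 0.2]
opening: 0.0003
grip_force: 0.0
```

>>> arm_command(
  moves=[
    [[0,0,0],[0,0,0],0.0],
    [[0,0,0.004],[0,0,0],0.0],
    [[0,0,0.007],[0,0,0],0.0],
    [[0,0,0.01],[0,0,0],0.0],
    [[0,0,0.012],[0,0,0],0.0],
  ],
)

```text
time: 8.15
tool_pos: [0.496, 0.0852, 0.0325]
tool_rot: [3.141, 0.001, 3.138]
contact_force: [1.4, 0.3, 3.3]
opening: 0.0006
grip_force: 1.5
```

>>> arm_command(
  moves=[
    [[0,0,0.002],[0,0,0],0.0],
    [[0,0,0.004],[0,0,0],0.0],
    [[0,0,0.006],[0,0,0],0.0],
    [[0,0,0.007],[0,0,0],0.0],
    [[0,0,0.007],[0,0,0],0.0],
  ],
)

```text
time: 8.65
tool_pos: [0.4961, 0.0852, 0.0277]
tool_rot: [3.141, 0.003, 3.138]
contact_force: [-3.7, 2.4, 19.7]
opening: 0.0006
grip_force: 10.4
```

F5 at (0.467, 0.022) is a shift of dx 0.029, dy -0.063.

>>> arm_command(
  moves=[
    [[0,0,-0.008],[0,0,0],0.0],
    [[0,0,-0.019],[0,0,0],0.0],
    [[0.009,-0.019,-0.019],[0,0,0],0.0],
    [[0.02,-0.044,-0.019],[0,0,0],0.0],
    [[0.029,-0.063,-0.019],[0,0,0],0.0],
  ],
)

```text
time: 9.15
tool_pos: [0.4651, 0.0212, 0.0448]
tool_rot: [-3.142, -0.001, 3.138]
contact_force: [0.3, -0.7, 0.0]
opening: 0.0006
grip_force: 0.0
```

>>> arm_command(
  moves=[
    [[0,0,0],[0,0,0],0.0],
    [[0,0,0.004],[0,0,0],0.0],
    [[0,0,0.007],[0,0,0],0.0],
    [[0,0,0.01],[0,0,0],0.0],
    [[0,0,0.012],[0,0,0],0.0],
  ],
)

```text
time: 9.65
tool_pos: [0.4662, 0.0227, 0.0324]
tool_rot: [3.141, -0.0, 3.139]
contact_force: [-0.4, 1.3, 3.3]
opening: 0.0003
grip_force: 1.5
```

>>> arm_command(
  moves=[
    [[0,0,0.002],[0,0,0],0.0],
    [[0,0,0.004],[0,0,0],0.0],
    [[0,0,0.006],[0,0,0],0.0],
    [[0,0,0.007],[0,0,0],0.0],
    [[0,0,0.007],[0,0,0],0.0],
  ],
)

```text
time: 10.15
tool_pos: [0.4663, 0.0225, 0.0275]
tool_rot: [3.141, 0.002, 3.138]
contact_force: [-6.1, 3.5, 23.4]
opening: 0.0005
grip_force: 11.8
```

>>> arm_command(
  moves=[
    [[0,0,-0.008],[0,0,0],0.0],
    [[0,0,-0.019],[0,0,0],0.0],
    [[-0.006,-0.02,-0.019],[0,0,0],0.0],
    [[-0.013,-0.046,-0.019],[0,0,0],0.0],
    [[-0.019,-0.066,-0.019],[0,0,0],0.0],
  ],
)

```text
time: 10.65
tool_pos: [0.4852, -0.0452, 0.0452]
tool_rot: [-3.141, 0.001, 3.138]
contact_force: [0.4, 0.4, -0.8]
opening: 0.0006
grip_force: 0.0
```

>>> arm_command(
  moves=[
    [[0,0,0],[0,0,0],0.0],
    [[0,0,0.004],[0,0,0],0.0],
    [[0,0,0.007],[0,0,0],0.0],
    [[0,0,0.01],[0,0,0],0.0],
    [[0,0,0.012],[0,0,0],0.0],
  ],
)

```text
time: 11.15
tool_pos: [0.4843, -0.0432, 0.0324]
tool_rot: [3.141, -0.001, 3.139]
contact_force: [-1.6, 1.8, 3.0]
opening: 0.0004
grip_force: 1.5
```

>>> arm_command(
  moves=[
    [[0,0,0.002],[0,0,0],0.0],
    [[0,0,0.004],[0,0,0],0.0],
    [[0,0,0.006],[0,0,0],0.0],
    [[0,0,0.0065],[0,0,0],0.0],
    [[0,0,0.0065],[0,0,0],0.0],
  ],
)

```text
time: 11.65
tool_pos: [0.4846, -0.0436, 0.0275]
tool_rot: [3.141, 0.0, 3.138]
contact_force: [-5.2, 4.5, 18.9]
opening: 0.0001
grip_force: 9.0
```

>>> arm_command(
  moves=[
    [[0,0,-0.01],[0,0,0],0.0],
    [[0,0,-0.04],[0,0,0],0.0],
    [[0,0,-0.08],[0,0,0],0.0],
    [[0,0,-0.12],[0,0,0],0.0],
    [[0,0,-0.16],[0,0,0],0.0],
  ],
)

```text
time: 12.15
tool_pos: [0.4846, -0.0442, 0.1879]
tool_rot: [-3.141, 0.0, 3.138]
contact_force: [1.0, -0.5, 0.1]
opening: 0.0006
grip_force: 0.0
```

>>> arm_command(
  moves=[
    [[0,-0.03,-0.02],[0,0,0],0.0],
    [[0,-0.07,-0.04],[0,0,0],0.0],
    [[0,-0.11,-0.06],[0,0,0],0.0],
    [[0,-0.15,-0.06],[0,0,0],0.0],
    [[0,-0.19,-0.06],[0,0,0],0.0],
  ],
)

```text
time: 12.65
tool_pos: [0.4841, -0.236, 0.2472]
tool_rot: [-3.14, 0.002, 3.138]
contact_force: [0.6, 0.4, -1.2]
opening: 0.0003
grip_force: 0.0
```

>>> arm_command(
  moves=[
    [[0,-0.04,0],[0,0,0],0.0],
    [[0,-0.07,0],[0,0,0],0.0],
    [[0,-0.09,0],[0,0,0],0.0],
    [[0,-0.09,0],[0,0,0],0.0],
    [[0,-0.09,0],[0,0,0],0.0],
  ],
)

```text
time: 13.15
tool_pos: [0.4835, -0.3239, 0.2459]
tool_rot: [3.141, -0.0, 3.137]
contact_force: [-0.4, 1.0, -1.2]
opening: 0.0003
grip_force: 0.0
```

Run:
```python
from h import *
a=robot.read_camera("top")[120:300,150:350,::-1];b=robot.read_camera("side")[140:290,150:350,::-1]
cv2.imwrite("pics/end.png",cv2.resize(np.hstack([a[:150+0],b]),None,fx=2,fy=2,interpolation=cv2.INTER_CUBIC))
```

```text
(no output)
```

View pics/end.png

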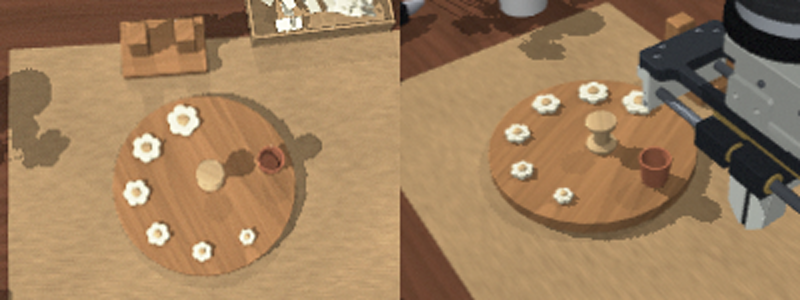

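All six flowers now sit flat, with no shadow gap under them in the side view (flower 6 at 563,195). The spool (210,176), pot (271,158) and stem stand are where they were, and the hand is clear.

```bash
python3 -c "
from cell import robot
print(robot.hand_in())"
```

```text
the job is handed in; nothing more can be done
None
```

I pressed all six flowers down to their stops in order, largest to smallest, moved the hand clear and handed the job in at about 13 s; nothing else looked moved in the final pictures.

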